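# Load the vial tray and hold the sampler arm off its parking ball

### The job

Get the sampler ready: slide the loaded vial tray into the slots of the tray dock until it is fully home against the back stop, with all vials still standing in it. Then take the upright fin of the parking latch, pull it sideways against its spring, lift the sampler arm off its ball and finish while still holding the arm up, its coupler about 8 cm higher than parked, so that I can fit a new probe. Leave everything else on the bench where it is.

Things in the scene. Friction and masses are not known exactly. Their poses are not given: they have to be found in the camera images.
- tray: white plastic vial tray, loose, 0.3 to 0.45 kg loaded, flat on the table. Origin: centre of its underside, x along its length. Base plate 120 (x) x 100 (y) x 6 mm, sticking out 10 mm in y on both sides as flanges beyond the 80 mm wide, 36 mm high box. Six open cells. Either end may go in first
- tray_handle (a point): middle of the tray's carrying bar, 90 mm above the underside over the tray's centre. The bar runs along the tray's x, 70 mm long, 10 mm thick in y, 75 to 105 mm above the underside, on two posts; nothing beside it above the vial caps at 58 mm
- dock: tray dock fixed on the table: aluminium floor 6 mm thick, grey guides. Origin on the table under the seat's centre. The tray goes in along +x through the mouth on the -x side (towards the robot). Floor from x = -130 to +66, 118 mm wide. Back stop 40 mm high at x = +61: a tray that is home has its origin at x = +1, y = 0, z = 6 mm, its x along the dock's x, either way round
- dock_seat (a point): centre of the seat, on the dock's floor, 6 mm above the table. Side walls (inner faces y = +-53, x = -60 to +67) carry overhanging lips (inner edges y = +-44, underside 16, top 21 mm above the table). The tray's flanges slide in the slots under the lips with 3 mm play each side and 4 mm above; it cannot be put in from above
- dock_mouth (a point): middle of the dock's mouth, on its floor, 107 mm in front (-x) of the seat. Two flared guides 15 mm high, without lips, lead in from here (inner faces about 73 mm either side) to the slots, which begin 60 mm in front of the seat
- stand: sampler arm stand fixed on the table: white base plate 250 (x) x 100 (y) x 12 mm, origin on the table under its centre. Hinge pillars at x = +100 (hinge axis along y, 70 mm above the table); steel ball mount at x = -90, y = 0: 30 mm ball head, top 76 mm above the table, flat below, on a thin neck
- coupler (a point): centre of the coupler's flat top, at the front end of the grey sampler arm (tongue): 190 mm from the hinge and 24 mm above its axis; with the arm down at x = -90, y = 0, z = 94 mm of the stand. The coupler is a 56 x 46 mm cap over the ball
- tongue (a joint): the sampler arm's hinge: 0 = down on the ball, grows as the coupler goes up (rad, at most 0.9); 0.3 rad lifts the coupler by about 55 mm, 0.42 rad by about 75 mm. It falls back by its weight (2 to 4 N at the coupler) when let go
- latch_fin (a point): grip point on the latch's upright steel fin: with arm down and latch shut at x = -90, y = +50, z = 120 mm of the stand. Plate 8 mm thick in y, 30 mm long in x, 45 to 136 mm above the table; 23 mm beside the coupler cap, its top 42 mm above the cap's. It rides on the arm and tilts with it, so the arm is lifted by it
- latch (a joint): the spring latch: 0 = shut, grows as the fin is pulled to the stand's +y (away from the coupler), end stop at 0.016 m. Spring force about 4 N shut to 11 N at the stop; springs back when let go. The arm is free of the ball only above 0.008 m; short of that it cannot be lifted
- vial0: capped clear vial standing in a cell of the tray, 26 mm diameter, 52 mm tall, 30 g; origin at the centre of its underside
- vial1: capped clear vial standing in a cell of the tray, 26 mm diameter, 52 mm tall, 30 g; origin at the centre of its underside
- vial2: capped clear vial standing in a cell of the tray, 26 mm diameter, 52 mm tall, 30 g; origin at the centre of its underside
- vial3: capped clear vial standing in a cell of the tray, 26 mm diameter, 52 mm tall, 30 g; origin at the centre of its underside
- tip_box_a: bystander, to be left alone: closed box of pipette tips, lilac with a pale lid, 122 x 86 x 73 mm; origin at the centre of its underside
- tip_box_b: bystander, to be left alone: second closed box of pipette tips like tip_box_a, 122 x 86 x 73 mm; origin at the centre of its underside
- media_bottle: bystander, to be left alone: clear plastic bottle with a green cap, 60 diameter, 115 tall mm; origin at the centre of its underside
- tube_rack: bystander, to be left alone: dark green low rack of micro tubes, 70 x 130 x 52 mm; origin at the centre of its underside
- marker: bystander, to be left alone: marker pen lying flat, 130 x 14 x 14 mm; origin at the centre of its underside
- powder_jar: bystander, to be left alone: cream jar with black cap, 72 diameter, 85 tall mm; origin at the centre of its underside
Things that resemble listed ones, but are neither listed nor needed, are in the scene too. There is more than one size of the dock; the job needs the largest.

How it is judged (in metres and radians):
On the way, in this order (a step that is already met when the one before it is completed fails the run):
1. the loaded tray is fully home in the dock (x of tray in the frame of dock between -0.006 and 0.006 m and y of tray in the frame of dock between -0.008 and 0.008 m and z of tray in the frame of dock below 0.012 m and angle between the x axis of tray and the x axis of dock, either way round below 0.08 rad), for 0.2 s.
2. the latch is pulled clear of the ball with the arm still down (value of joint latch above 0.006 m and value of joint tongue below 0.1 rad), for 0.05 s.
At the end, for the whole second after the job is handed in: Tray in the dock within 6 mm of home along x, 8 mm across, flat on the floor and aligned within 0.08 rad; four vials standing in the tray (tilt under 0.3 rad); sampler arm at more than 0.3 rad (coupler about 55 mm up or more), still, and carried by the fingers (contact over 1 N) (all of step 1 and angle between each of vial0, vial1, vial2, vial3's own z axis and vertical below 0.3 rad and z of each of vial0, vial1, vial2, vial3 in the frame of tray below 0.015 m and horizontal distance between each of vial0, vial1, vial2, vial3 and tray below 0.06 m and value of joint tongue above 0.3 rad and velocity of joint tongue below 0.1 rad/s and contact force between the fingers and tongue above 1 N and contact force between the fingers and tray below 0.5 N); the arm keeps its last pose, push and grip.
It fails at once if a bystander is pushed more than 30 mm from its place (distance of any of tip_box_a, tip_box_b, media_bottle, tube_rack, marker, powder_jar from where it was at the start of the episode above 0.03 m).
It fails at once if the tray or a vial is tipped over (angle between tray's own z axis and vertical above 0.6 rad or angle between any of vial0, vial1, vial2, vial3's own z axis and vertical above 0.8 rad).
It also fails if it takes over 56 s, if anything falls off the work surface, if the arm or the gripper's body presses on something with over 40 N, if the wrist force passes 120 N, or if a joint passes its speed limit or range.

### The arm

A 6-joint arm with a two-finger parallel gripper is mounted at the origin on the work surface. World frame = base frame: x ahead of the robot, y to its left, z up, the work surface at z = 0. Lengths are in mm, angles in rad, forces in N, time in s.
With the tool pointing down it reaches from about 350 to 775 mm from the base axis. Payload 7.3 kg.
Tool frame: the origin (TCP) lies between the finger pads; the fingertips stand 8 mm ahead of it and the grasp point (between the pads) lies 11 mm behind it; z points along the fingers, y is the line along which they close (so a half turn about z gives the same grasp; the last joint's range is limited). The gripper opens to 92 mm and grips with 3 to 60 N. Pads are 19 mm wide; open, the fingers measure 130 mm over their backs; the gripper's body (75 mm by 190 mm) begins 47 mm behind the grasp point.
Start: joints at [1.194, 0.342, 1.524, -0, 1.275, -0.146], TCP at [120.08, 511.102, 234.741] pointing down, gripper open.
Joint ranges: [-2.53, 2.53], [-0.77, 2.02], [0.04, 2.7], [-1, 4.14], [0.28, 2.66], [-3.11, 3.11]. Speed limits (rad/s): [2.57, 2.57, 3.14, 3.14, 3.14, 3.14].

### API

Orientations are given as [roll, pitch, yaw] about the fixed x, y, z axes, in that order (R = Rz(yaw) Ry(pitch) Rx(roll)).
In Python, from plant import arm gives the robot as it stands. The module is installed in compiled form; this text tells all that it offers.
- The arm moves only by the tool jog_arm, never from a script. Its argument "steps" is one flat list of numbers, 7 for each row, row after row: the finger opening in m, from 0 to 0.0918, then the shift along the world's x, y, z in m, then the turn, a rotation vector about the world's x, y, z in rad. In form: [jaw, tx, ty, tz, ax, ay, az, jaw, tx, ty, tz, ax, ay, az, ...]. A call has 1 to 12 rows; each row shifts and turns the commanded pose from where the row before left it; what a row does not reach is not made up. A row lasts 1/10 s, in which the tool goes at most 50 mm and 8.59 degrees, less where a joint would pass 70% of its speed; a pose out of reach is approached as far as the arm can. A call with a gripper value outside its range is refused whole. The fingers move at their own pace and stop on an object; "newtons" is the grip in N (left out, the last holds). Time passes only in rows, so rows that do not move let the fingers close. It gives the time, the measured TCP pose, the force, the opening and the grip force at its end, in the units of the state.
- arm.get_obs(): the state, without advancing time (a new reading comes with each control period).
- arm.snapshot(name): name is "scene" or "top" or "wrist"; returns the picture (420x560x3 uint8, blue, green, red); there is no depth.
- arm.camera_info(name): a dict with "camera_matrix" (3x3 intrinsics, pixels), "origin" and "attitude" of the camera in the world. Camera axes: x right, y down, z forward; pixel columns grow to the right and rows downward; lengths in mm; the calibration is good to about 2 mm. The wrist camera is an equidistant fisheye: a pixel r from the principal point sees the ray r / f radians off the axis. A picture is of the moment at which its call begins: read the wrist's pose just before it. camera_info takes no time and is no camera call; for the wrist camera it gives the pose at the moment of the call.
- arm.hand_in(): hands the job in; it is judged then, once.
The state is a dict: "time_s": time; "q": joint angles; "qd": joint speeds; "joint_torque": joint torques, N m; "ee_pos": TCP position; "orientation": TCP orientation; "ft_force": force on the tool from outside, world axes, zero at the start; "moment": the same for the moment, N m; "gripper_width": opening from 0.0 (shut) to 1.0 (fully open); "finger_force": force on a finger pad.
Only numpy, scipy, OpenCV 4.12 (cv2) and the standard library are available. Lean on these libraries where they do the work, as an engineer would, in place of code of your own. Each camera call takes 0.05 s, during which the arm holds its last target. There are 200 camera calls.

## Working session

There is one attempt and no reset: what is moved stays moved. The work goes in short steps, Python scripts to look and compute and a tool call to move; the robot and the scene stay as the last step left them, time stands still between calls to the robot, and variables do not carry over. Pictures are saved under pics/ and viewed, at most 10 in all, crops included, and the job is handed in when it is done.

Besides the shell and the picture viewer there is one more tool, called after "Request:" as a command line: name --argument value ..., lists and objects as JSON in quotes. jog_arm: Moves the arm, as the interface text tells. Its arguments: {"type":"object","properties":{"steps":{"type":"array"},"newtons":{"type":"number"}},"required":["steps"]}

```bash
mkdir -p pics; cat > h.py <<'E'
import numpy as np, cv2
from scipy.spatial.transform import Rotation as R
from plant import arm
def cam(n):
    c=arm.camera_info(n); return np.array(c["camera_matrix"]),np.array(c["origin"],float),c["attitude"]
def rot(a):
    a=np.array(a,float)
    return a if a.shape==(3,3) else R.from_euler('xyz',a).as_matrix()
def ray(n,u,v,c=None):
    K,o,a=c or cam(n); x=(u-K[0,2])/K[0,0]; y=(v-K[1,2])/K[1,1]
    if n=="wrist":
        r=np.hypot(x,y); d=np.array([x/r*np.sin(r),y/r*np.sin(r),np.cos(r)]) if r>1e-9 else np.array([0,0,1.])
    else: d=np.array([x,y,1.])
    return o,rot(a)@d
def onz(n,u,v,z,c=None):
    o,d=ray(n,u,v,c); return (o+d*(z-o[2])/d[2]).round(1)
def proj(n,p,c=None):
    K,o,a=c or cam(n); q=rot(a).T@(np.array(p,float)-o)
    if n=="wrist":
        r=np.hypot(q[0],q[1]); t=np.arctan2(r,q[2]); x,y=q[:2]/r*t
    else: x,y=q[:2]/q[2]
    return np.array([K[0,0]*x+K[0,2],K[1,1]*y+K[1,2]]).round(1)
E
python3 - <<'E'
from h import *
ims=[]
for n in("top","scene"):
    print(n,arm.camera_info(n)); im=arm.snapshot(n); cv2.imwrite(f"pics/{n}0.png",im)
    cv2.imwrite(f"pics/{n}0b.png",cv2.resize(im,(800,600),interpolation=cv2.INTER_CUBIC))
print(arm.get_obs(),arm.camera_info("wrist"))
E
```

```text
top {'camera_matrix': array([[507.936218  ,   0.        , 283.79171665],
       [  0.        , 507.936218  , 204.49443033],
       [  0.        ,   0.        ,   1.        ]]), 'origin': array([ 352.41624232, -107.09757511, 1713.90927687]), 'attitude': array([-2.99791315e+00,  2.22898704e-03, -1.57278401e+00])}
scene {'camera_matrix': array([[390.49484861,   0.        , 283.08371038],
       [  0.        , 390.49484861, 214.00665119],
       [  0.        ,   0.        ,   1.        ]]), 'origin': array([1106.06215837,  634.20963792, 1021.34302329]), 'attitude': array([-2.37458629e+00,  3.00507880e-05,  2.50898521e+00])}
{'time_s': 0.1, 'q': array([ 1.19396306e+00,  3.42667448e-01,  1.52492122e+00, -1.23817425e-05,
        1.27543300e+00, -1.46000903e-01]), 'qd': array([ 0.0006911 , -0.00222434, -0.00473509,  0.00099545, -0.00091059,
        0.00035303]), 'joint_torque': array([ 8.35547453e-04, -4.32009673e+01, -2.44692886e+01,  7.18921423e-02,
        5.26627118e-02, -4.82736334e-05]), 'ee_pos': array([119.96107664, 510.73813594, 234.10708629]), 'orientation': array([-3.14017712e+00, -1.96182392e-04,  2.91076377e+00]), 'ft_force': array([-0.44334412,  0.60626564, -0.43648437]), 'moment': array([ 0.01150409, -0.02905528,  0.00725802]), 'finger_force': 0.0, 'gripper_width': 1.0024609793111945} {'camera_matrix': array([[325.1922621 ,   0.        , 285.89705555],
       [  0.        , 325.1922621 , 212.00936655],
       [  0.        ,   0.        ,   1.        ]]), 'origin': array([ 50.37198156, 529.10077082, 383.79758691]), 'attitude': array([2.86828455e+00, 1.23064396e-03, 1.34063108e+00])}
```

View pics/top0b.png

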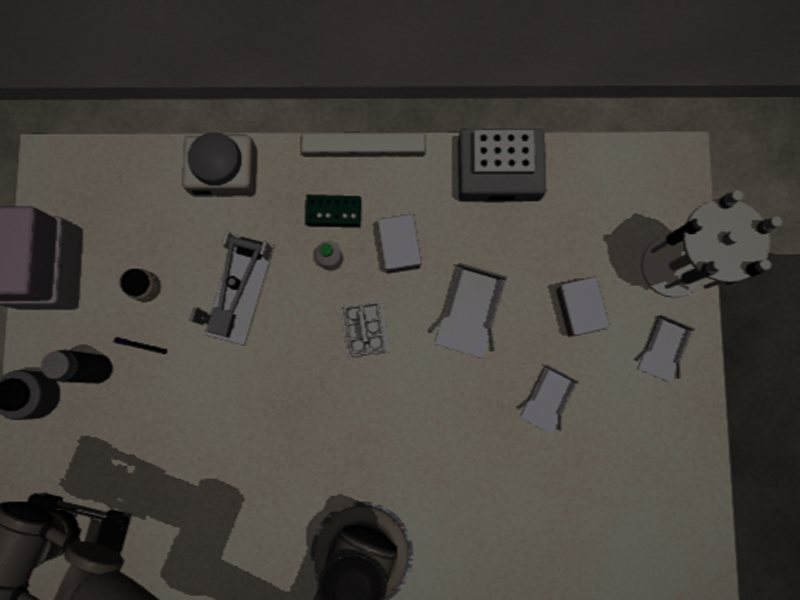

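View pics/scene0b.png

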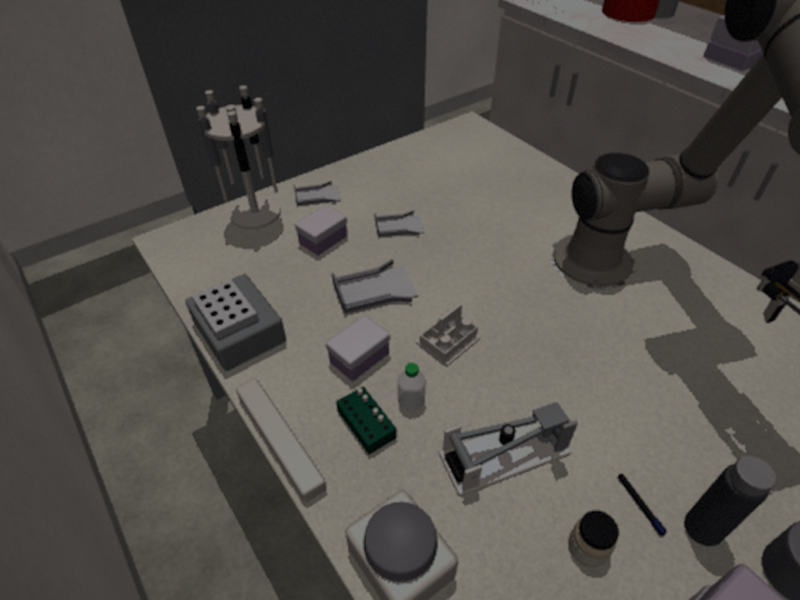

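Top view (800 px frame): there are three dock-like ramps, at (470,310) large, (548,398) small and (665,348) small. The one at (470,310) fits because it is the largest. The tray is at (364,330), and the stand at (238,290) with its coupler at (220,320) and fin at about (200,316). I'll confirm this in one enlarged crop.

```bash
python3 - <<'E'
from h import *
im=cv2.imread("pics/top0.png")
c=im[155:265,130:370]; c=cv2.convertScaleAbs(c,alpha=1.7)
c=cv2.resize(c,None,fx=3.3,fy=3.3,interpolation=cv2.INTER_CUBIC)
cv2.imwrite("pics/crop1.png",c)
s=1/1.4286
for nm,u,v,z in[("dock",470,310,6),("tray",364,330,40),("coupler",221,321,94),("fin",200,316,136),("small",548,398,6)]: print(nm,onz("top",u*s,v*s,z))
E
```

```text
dock [ 556.4 -256.7    6. ]
tray [506.3  -7.8  40. ]
coupler [522.3 310.   94. ]
fin [529.  345.6 136. ]
small [ 349.7 -435.2    6. ]
```

View pics/crop1.png

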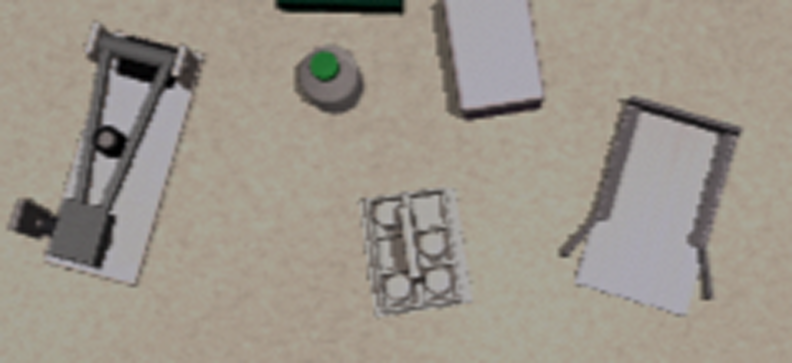

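The crop confirms it: the large dock has its back stop at the top, (630,100)-(738,130), and its mouth at the bottom. The tray holds four vials, with its bar along (402,205)-(415,280). The stand shows the fin on the left at (35,220) and the coupler at (82,232).

```bash
python3 - <<'E'
from h import *
def P(u,v,z): return onz("top",130+u/3.3,155+v/3.3,z)[:2]
for nm,l,z in[("stop",[(630,100),(738,130)],40),("front",[(577,283),(686,315)],6),("tray",[(360,200),(453,188),(470,303),(378,317)],6),("bar",[(402,205),(415,280)],105),
 ("base",[(45,263),(136,285),(202,62)],12),("cap",[(63,200),(115,208),(100,265),(48,257)],94),("fin",[(15,202),(10,225)],136)]:
    p=np.array([P(u,v,z) for u,v in l]); print(nm,p.tolist(),p.mean(0).round(1))
E
```

```text
stop [[659.2, -228.2], [628.1, -337.1]] [ 643.7 -282.6]
front [[476.2, -174.3], [443.4, -284.8]] [ 459.8 -229.6]
tray [[561.8, 47.7], [574.0, -47.7], [456.0, -65.3], [442.0, 28.1]] [508.4  -9.3]
bar [[544.7, -1.9], [472.2, -14.9]] [508.4  -8.4]
base [[497.2, 367.2], [474.6, 273.8], [705.4, 212.3]] [559.1 284.4]
cap [[551.7, 329.1], [543.7, 278.1], [488.2, 290.9], [496.1, 341.6]] [519.9 309.9]
fin [[544.7, 363.3], [522.8, 367.1]] [533.8 365.2]
```

Request:
jog_arm --steps '[0.0918, 0.03, -0.04, 0, 0, 0, 0.032, 0.0918, 0.03, -0.04, 0, 0, 0, 0.032, 0.0918, 0.03, -0.04, 0, 0, 0, 0.032, 0.0918, 0.03, -0.04, 0, 0, 0, 0.032, 0.0918, 0.03, -0.04, 0, 0, 0, 0.032, 0.0918, 0.03, -0.04, 0, 0, 0, 0.032, 0.0918, 0.03, -0.04, 0, 0, 0, 0.032, 0.0918, 0.03, -0.04, 0, 0, 0, 0.032, 0.0918, 0.03, -0.04, 0, 0, 0, 0.032, 0.0918, 0.03, -0.04, 0, 0, 0, 0.032, 0.0918, 0.03, -0.04, 0, 0, 0, 0.032, 0.0918, 0.03, -0.04, 0, 0, 0, 0.032]' --newtons 20

```text
time_s: 1.3
ee_pos: [480.8, 29.1, 234.6]
orientation: [3.141, -0.0, -2.988]
ft_force: [0.4, 1.1, 1.0]
gripper_width: 0.995
finger_force: 0.0
```

```bash
python3 - <<'E'
from h import *
o=arm.get_obs(); c=cam("wrist"); im=arm.snapshot("wrist"); print(o["time_s"],o["ee_pos"],o["orientation"],c)
im=cv2.convertScaleAbs(im,alpha=1.6)
cv2.imwrite("pics/w1.png",cv2.resize(im,(800,600),interpolation=cv2.INTER_CUBIC))
import pickle; pickle.dump(c,open("c1.pkl","wb"))
E
```

```text
1.3 [480.80562242  29.10544172 234.56643859] [ 3.14124934e+00 -2.47400511e-04 -2.98753660e+00] (array([[325.1922621 ,   0.        , 285.89705555],
       [  0.        , 325.1922621 , 212.00936655],
       [  0.        ,   0.        ,   1.        ]]), array([410.13380121,  19.49614447, 384.2365652 ]), array([ 2.86838803e+00, -2.53095251e-04,  1.72548624e+00]))
```

View pics/w1.png

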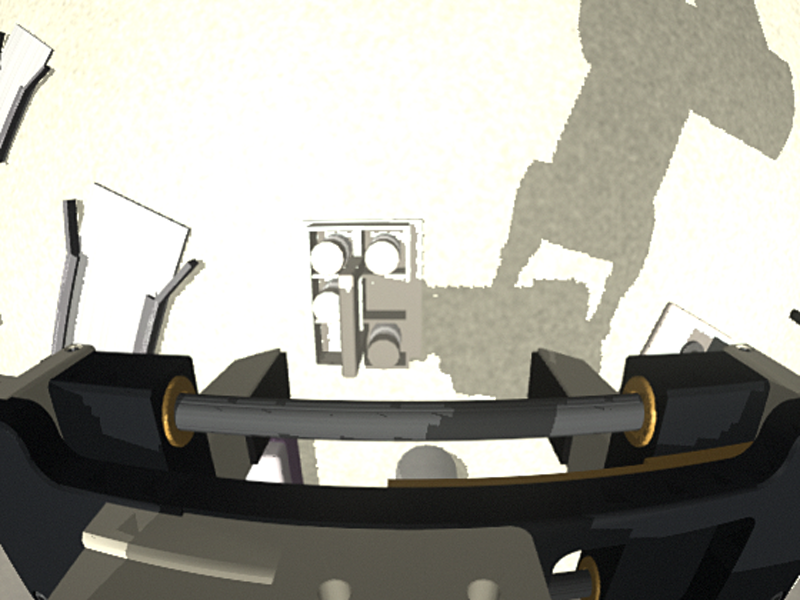

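In the wrist view the bar top runs from (347,268) to (349,375) and is parallel to the image axis. The tray's near corners are at (305,221) and (422,220). The dock's near floor corners are at (97,184) and (190,230).

```bash
python3 - <<'E'
from h import *; import pickle
c=pickle.load(open("c1.pkl","rb")); s=1/1.4286
for nm,u,v,z in[("bar near",346,275,105),("bar far",349,374,105),("tray c1",305,221,6),("tray c2",422,220,6),("dock fr R",97,184,6),("dock fr L",190,230,6),("fl inner",74,255,21),("fl L",152,297,15)]: print(nm,onz("wrist",u*s,v*s,z,c))
E
```

```text
bar near [475.7  -9.3 105. ]
bar far [5.418e+02 3.000e-01 1.050e+02]
tray c1 [458.5 -59.4   6. ]
tray c2 [443.9  36.    6. ]
dock fr R [ 444.8 -273.1    6. ]
dock fr L [ 478.6 -164.3    6. ]
fl inner [ 513.  -289.2   21. ]
fl L [ 543.  -197.7   15. ]
```

Request:
jog_arm --steps '[0.06, 0.028, -0.034, 0, 0, 0, 0, 0.06, 0, 0, -0.045, 0, 0, 0, 0.06, 0, 0, -0.045, 0, 0, 0, 0.06, 0, 0, -0.04, 0, 0, 0, 0.06, 0, 0, -0.0256, 0, 0, 0, 0.06, 0, 0, 0, 0, 0, 0, 0, 0, 0, 0, 0, 0, 0, 0, 0, 0, 0, 0, 0, 0, 0, 0, 0, 0, 0, 0, 0, 0, 0, 0, 0, 0, 0, 0, 0, 0, 0, 0, 0, 0, 0]' --newtons 30

```text
time_s: 2.45
ee_pos: [508.4, -2.9, 79.9]
orientation: [-3.141, 0.001, -2.988]
ft_force: [-0.7, 0.2, 0.4]
gripper_width: 0.272
finger_force: 0.0
```

Request:
jog_arm --steps '[0, 0, 0, 0, 0, 0, 0, 0, 0, 0, 0, 0, 0, 0, 0, 0, 0, 0, 0, 0, 0, 0, 0, 0, 0, 0, 0, 0]'

```text
time_s: 2.85
ee_pos: [508.3, -3.2, 79.4]
orientation: [-3.141, 0.001, -2.988]
ft_force: [0.1, -2.4, 2.6]
gripper_width: 0.111
finger_force: 30.0
```

Request:
jog_arm --steps '[0, 0, 0, 0.02, 0, 0, 0, 0, 0, 0, 0.025, 0, 0, 0, 0, -0.0131, -0.0255, 0, 0, 0, -0.0544, 0, -0.0131, -0.0255, 0, 0, 0, -0.0544, 0, -0.0131, -0.0255, 0, 0, 0, -0.0544, 0, -0.0131, -0.0255, 0, 0, 0, -0.0544, 0, -0.0131, -0.0255, 0, 0, 0, -0.0544, 0, -0.0131, -0.0255, 0, 0, 0, -0.0544, 0, -0.0131, -0.0255, 0, 0, 0, -0.0544, 0, -0.0131, -0.0255, 0, 0, 0, -0.0544, 0, 0, 0, 0, 0, 0, 0, 0, 0, 0, 0, 0, 0, 0]'

```text
time_s: 4.05
ee_pos: [402.7, -206.6, 123.6]
orientation: [3.14, -0.002, 2.858]
ft_force: [0.4, 0.3, -3.8]
gripper_width: 0.109
finger_force: 30.0
```

```bash
python3 - <<'E'
from h import *
o=arm.get_obs(); c=cam("wrist"); im=arm.snapshot("wrist"); t=arm.snapshot("top"); print(o["time_s"],o["ee_pos"],o["orientation"],o["ft_force"])
cv2.imwrite("pics/t2.png",t); cv2.imwrite("pics/w2raw.png",im)
a=cv2.resize(im[:330],(560,330))
b=cv2.resize(t[155:285,250:390],None,fx=4.2,fy=4.2,interpolation=cv2.INTER_CUBIC)
a=cv2.convertScaleAbs(a,alpha=.9); b=cv2.convertScaleAbs(b,alpha=1.5)
cv2.imwrite("pics/w2.png",cv2.resize(a,(800,471)));cv2.imwrite("pics/t2b.png",b)
import pickle; pickle.dump(c,open("c2.pkl","wb"))
E
```

```text
4.05 [ 402.68306502 -206.64215952  123.56405131] [ 3.14026492e+00 -1.56943307e-03  2.85827869e+00] [ 0.40899172  0.33537724 -3.81588796]
```

View pics/w2.png

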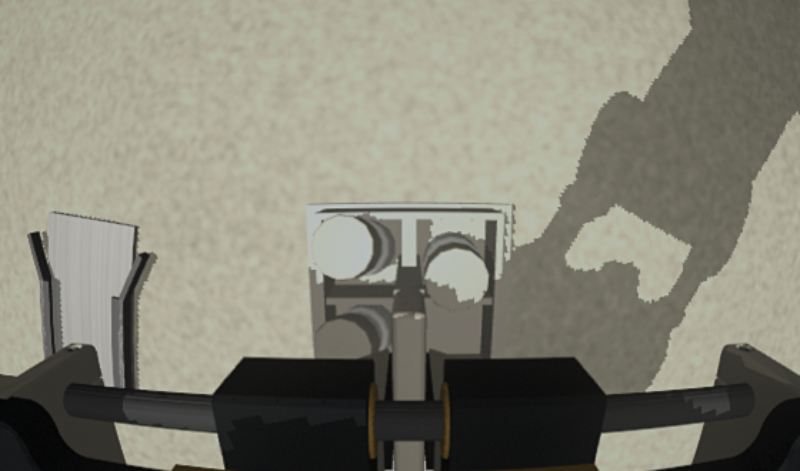

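View pics/t2b.png

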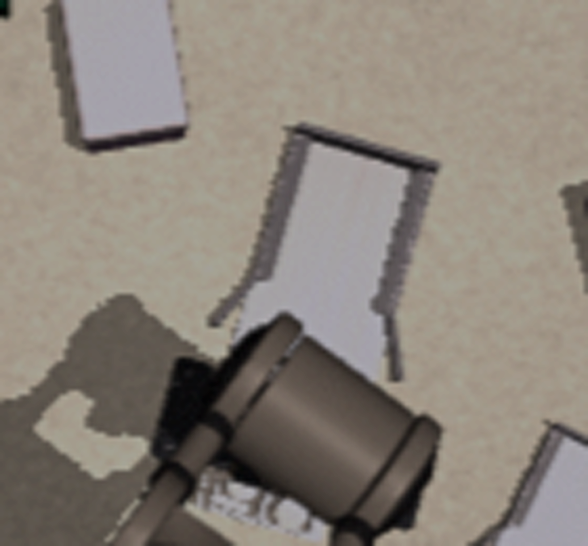

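Request:
jog_arm --steps '[0, 0, 0, 0.04, 0, 0, 0, 0, 0, 0, 0.04, 0, 0, 0, 0, 0.032, -0.0093, 0, 0, 0, 0, 0, 0.032, -0.0093, 0, 0, 0, 0, 0, 0.032, -0.0093, 0, 0, 0, 0, 0, 0.032, -0.0093, 0, 0, 0, 0, 0, 0.032, -0.0093, 0, 0, 0, 0, 0, 0.032, -0.0093, 0, 0, 0, 0, 0, 0.032, -0.0093, 0, 0, 0, 0, 0, 0, 0, 0, 0, 0, 0, 0, 0, 0, 0, 0, 0, 0]'

```text
time_s: 5.25
ee_pos: [627.5, -270.4, 202.4]
orientation: [3.141, -0.003, 2.862]
ft_force: [-1.0, 0.5, -4.3]
gripper_width: 0.108
finger_force: 30.0
```

```bash
python3 - <<'E'
from h import *
o=arm.get_obs(); c=cam("wrist"); im=arm.snapshot("wrist"); print(o["time_s"],o["ee_pos"],o["orientation"],o["ft_force"])
cv2.imwrite("pics/w3raw.png",im)
a=cv2.convertScaleAbs(im[:300,:],alpha=.9)
cv2.imwrite("pics/w3.png",cv2.resize(a[:,60:500],(792,540),interpolation=cv2.INTER_CUBIC))
import pickle; pickle.dump(c,open("c3.pkl","wb"))
E
```

```text
5.25 [ 627.51424156 -270.4119603   202.36554447] [ 3.14060361e+00 -2.99241389e-03  2.86173726e+00] [-1.00674456  0.46958898 -4.2950103 ]
```

View pics/w3.png

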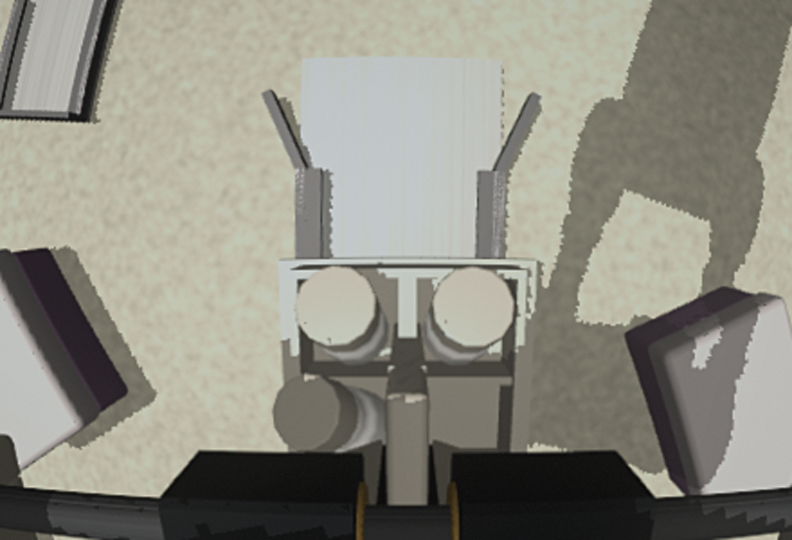

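The wrist view is clear. The floor front corners are at (302,58) and (500,60). The lip inner edges are at u≈323 and 478, with the lips starting at v≈169. The tray's near edge runs (280,258)-(538,262), and all the vials visible are standing.

```bash
python3 - <<'E'
from h import *; import pickle
c=pickle.load(open("c3.pkl","rb")); s=1/1.8
f=lambda u,v,z: onz("wrist",60+u*s,v*s,z,c)[:2]
a,b=f(302,58,6),f(500,60,6); print("front",a,b,(a+b)/2,np.linalg.norm(a-b),np.arctan2(*(b-a)[::-1])-np.pi/2)
l=[f(323,170,21),f(323,250,21)];r=[f(478,172,21),f(478,250,21)]
print(l,r,[np.arctan2(*(q[1]-q[0])[::-1]) for q in(l,r)]); 
for i in(0,1): print((l[i]+r[i])/2,np.linalg.norm(l[i]-r[i]))
o,_=c[1],0
zt=202.4+11-90
t=[f(280,258,zt),f(538,262,zt)];print("tray",t,np.arctan2(*(t[1]-t[0])[::-1])-np.pi/2,(t[0]+t[1])/2,np.linalg.norm(t[1]-t[0]))
u,w=f(302,58,6),0
# dock frame est
y=-.283;ex=np.array([np.cos(y),np.sin(y)]);ey=np.array([-ex[1],ex[0]])
for nm,p in(("front",(a+b)/2),("lip",(l[0]+r[0])/2),("lip2",(l[1]+r[1])/2),("traynear",(t[0]+t[1])/2),("tcp",np.array([627.5,-270.4]))): print(nm,p@ex,p@ey)
E
```

```text
front [ 443.7 -279.9] [ 477.5 -168. ] [ 460.6  -223.95] 116.89332744002112 -0.2933414202374065
[array([ 516.5, -285.1]), array([ 560.3, -298.2])] [array([ 541.7, -202.2]), array([ 584.6, -214.1])] [np.float64(-0.29061874732438475), np.float64(-0.27058614336837267)]
[ 529.1  -243.65] 86.64554229733926
[ 572.45 -256.15] 87.5402764446172
tray [array([ 557.8, -300.4]), array([ 587.4, -202.8])] -0.29446204463410686 [ 572.6 -251.6] 101.98980341190973
front 504.8135283649747 -86.42490427940888
lip 576.0897187125622 -86.21350528589447
lip2 621.2058140743347 -86.11133235668393
traynear 620.0793164518694 -81.70043640386663
tcp 678.0451731382685 -84.42246847786143
```

Request:
jog_arm --steps '[0, -0.0344, 0.0092, 0, 0, 0, 0, 0, -0.0344, 0.0092, 0, 0, 0, 0, 0, -0.0344, 0.0092, 0, 0, 0, 0, 0, -0.0344, 0.0092, 0, 0, 0, 0, 0, -0.0344, 0.0092, 0, 0, 0, 0, 0, 0, 0, -0.03, 0, 0, 0, 0, 0, 0, -0.03, 0, 0, 0, 0, 0, 0, -0.03, 0, 0, 0, 0, 0, 0, -0.02, 0, 0, 0, 0, 0, 0, 0, 0, 0, 0, 0, 0, 0, 0, 0, 0, 0]'

```text
time_s: 6.4
ee_pos: [455.1, -225.7, 95.1]
orientation: [-3.142, 0.001, 2.86]
ft_force: [0.1, -0.4, -3.0]
gripper_width: 0.108
finger_force: 30.0
```

```bash
python3 - <<'E'
from h import *
o=arm.get_obs(); p=o["ee_pos"][:2]; y=-.283;ex=np.array([np.cos(y),np.sin(y)]);ey=np.array([-ex[1],ex[0]])
print(o["ee_pos"],o["orientation"],o["ft_force"],p@ex-635.3,p@ey)
E
```

```text
[ 455.1124189  -225.73780482   95.06969447] [-3.14152794e+00  5.21932264e-04  2.85983540e+00] [ 0.07268439 -0.41146743 -3.00695515] -135.25654572983814 -89.6739326761039
```

Request:
jog_arm --steps '[0, 0.0005, 0.0016, -0.005, 0, 0, 0, 0, 0, 0, 0, 0, 0, 0, 0, 0.0096, -0.0028, 0, 0, 0, 0, 0, 0.0096, -0.0028, 0, 0, 0, 0, 0, 0.0096, -0.0028, 0, 0, 0, 0, 0, 0.0096, -0.0028, 0, 0, 0, 0, 0, 0, 0, 0, 0, 0, 0]'

```text
time_s: 7.1
ee_pos: [496.0, -236.3, 89.0]
orientation: [-3.141, 0.002, 2.86]
ft_force: [0.7, 0.0, -2.7]
gripper_width: 0.106
finger_force: 30.0
```

Request:
jog_arm --steps '[0, 0, 0, -0.002, 0, 0, 0, 0, 0.0096, -0.0028, 0, 0, 0, 0, 0, 0.0096, -0.0028, 0, 0, 0, 0, 0, 0.0096, -0.0028, 0, 0, 0, 0, 0, 0.0096, -0.0028, 0, 0, 0, 0, 0, 0, 0, 0, 0, 0, 0]'

```text
time_s: 7.7
ee_pos: [534.1, -247.4, 87.2]
orientation: [-3.141, 0.002, 2.86]
ft_force: [-0.3, -0.6, -3.7]
gripper_width: 0.109
finger_force: 30.0
```

Request:
jog_arm --steps '[0, 0.0096, -0.0028, 0, 0, 0, 0, 0, 0.0096, -0.0028, 0, 0, 0, 0, 0, 0.0096, -0.0028, 0, 0, 0, 0, 0, 0.0058, -0.0017, 0, 0, 0, 0, 0, 0, 0, 0, 0, 0, 0]'

```text
time_s: 8.2
ee_pos: [567.5, -257.0, 86.9]
orientation: [3.142, 0.0, 2.86]
ft_force: [-1.8, -0.2, -3.7]
gripper_width: 0.105
finger_force: 30.0
```

Request:
jog_arm --steps '[0, 0.0048, -0.0014, 0, 0, 0, 0, 0, 0.0048, -0.0014, 0, 0, 0, 0, 0, 0.0038, -0.0011, 0, 0, 0, 0, 0, 0, 0, 0, 0, 0, 0]'

```text
time_s: 8.6
ee_pos: [581.1, -261.0, 87.2]
orientation: [-3.142, 0.001, 2.86]
ft_force: [0.8, 0.7, -2.9]
gripper_width: 0.109
finger_force: 30.0
```

Request:
jog_arm --steps '[0, 0.0019, -0.0006, 0, 0, 0, 0, 0, 0.0019, -0.0006, 0, 0, 0, 0, 0, 0, 0, 0, 0, 0, 0]'

```text
time_s: 8.9
ee_pos: [584.1, -261.9, 87.0]
orientation: [3.141, -0.001, 2.86]
ft_force: [-1.2, -0.8, -2.8]
gripper_width: 0.111
finger_force: 30.0
```

Request:
jog_arm --steps '[0, 0.0019, -0.0006, 0, 0, 0, 0, 0, 0.0019, -0.0006, 0, 0, 0, 0, 0, 0, 0, 0, 0, 0, 0]'

```text
time_s: 9.2
ee_pos: [586.7, -262.5, 86.8]
orientation: [3.141, -0.004, 2.859]
ft_force: [-6.0, 2.4, -0.3]
gripper_width: 0.108
finger_force: 30.0
```

Contact is 6 N at +1.3 mm, which matches home. I'll press a little more, lower onto the floor, then release.

Request:
jog_arm --steps '[0, 0, 0, -0.0015, 0, 0, 0, 0, 0.0019, -0.0006, 0, 0, 0, 0, 0, 0, 0, 0, 0, 0, 0]'

```text
time_s: 9.5
ee_pos: [587.8, -262.9, 87.3]
orientation: [3.141, -0.005, 2.859]
ft_force: [-13.2, 6.3, 13.0]
gripper_width: 0.109
finger_force: 30.0
```

Request:
jog_arm --steps '[0.06, 0, 0, 0, 0, 0, 0, 0.06, 0, 0, 0, 0, 0, 0, 0.06, 0, 0, 0, 0, 0, 0, 0.06, 0, 0, 0, 0, 0, 0, 0.06, 0, 0, 0.03, 0, 0, 0, 0.06, 0, 0, 0.04, 0, 0, 0, 0.06, 0, 0, 0.05, 0, 0, 0, 0.06, 0, 0, 0.03, 0, 0, 0, 0.06, 0, 0, 0, 0, 0, 0]'

```text
time_s: 10.4
ee_pos: [592.2, -264.9, 241.6]
orientation: [-3.139, 0.01, 2.86]
ft_force: [0.7, -0.3, -0.2]
gripper_width: 0.655
finger_force: 0.0
```

```bash
python3 - <<'E'
from h import *
o=arm.get_obs(); c=cam("wrist"); im=arm.snapshot("wrist"); print(o["time_s"],o["ee_pos"],o["orientation"],o["ft_force"])
a=cv2.convertScaleAbs(im[100:400,60:500],alpha=.9)
cv2.imwrite("pics/w4.png",cv2.resize(a,(792,540),interpolation=cv2.INTER_CUBIC))
import pickle; pickle.dump(c,open("c4.pkl","wb"))
E
```

```text
10.4 [ 592.15171658 -264.94894553  241.59034515] [-3.1389367   0.01047544  2.85975362] [ 0.6857285  -0.2523479  -0.19009871]
```

View pics/w4.png

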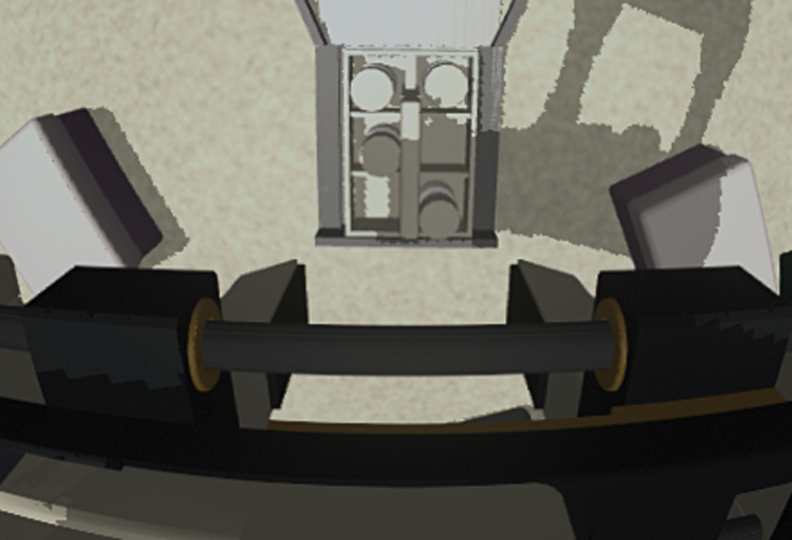

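The tray sits home against the stop with all four vials standing. Next, the stand.

Request:
jog_arm --steps '[0.06, -0.002, 0.05, 0, 0, 0, 0.002, 0.06, -0.002, 0.05, 0, 0, 0, 0.002, 0.06, -0.002, 0.05, 0, 0, 0, 0.002, 0.06, -0.002, 0.05, 0, 0, 0, 0.002, 0.06, -0.002, 0.05, 0, 0, 0, 0.002, 0.06, -0.002, 0.05, 0, 0, 0, 0.002, 0.06, -0.002, 0.05, 0, 0, 0, 0.002, 0.06, -0.002, 0.05, 0, 0, 0, 0.002, 0.06, -0.002, 0.05, 0, 0, 0, 0.002, 0.06, -0.002, 0.05, 0, 0, 0, 0.002, 0.06, -0.002, 0.05, 0, 0, 0, 0.002, 0.06, -0.002, 0.05, 0, 0, 0, 0.002]'

```text
time_s: 11.65
ee_pos: [565.1, 337.5, 233.5]
orientation: [-3.14, -0.002, 2.884]
ft_force: [2.0, 0.4, 0.2]
gripper_width: 0.654
finger_force: 0.0
```

Request:
jog_arm --steps '[0.06, 0, 0, 0, 0, 0, 0, 0.06, 0, 0, 0, 0, 0, 0]'

```text
time_s: 11.85
ee_pos: [565.0, 336.7, 233.1]
orientation: [-3.139, -0.003, 2.886]
ft_force: [-0.3, -0.7, 0.4]
gripper_width: 0.652
finger_force: 0.0
```

```bash
python3 - <<'E'
from h import *
o=arm.get_obs(); c=cam("wrist"); im=arm.snapshot("wrist"); print(o["time_s"],o["ee_pos"],o["orientation"],o["ft_force"])
a=cv2.convertScaleAbs(im[60:360,60:500],alpha=.9)
cv2.imwrite("pics/w5.png",cv2.resize(a,(792,540),interpolation=cv2.INTER_CUBIC))
import pickle; pickle.dump(c,open("c5.pkl","wb"))
E
```

```text
11.85 [565.04726492 336.65672386 233.1416057 ] [-3.13901213e+00 -2.64994909e-03  2.88616005e+00] [-0.32542936 -0.6508632   0.44085799]
```

View pics/w5.png

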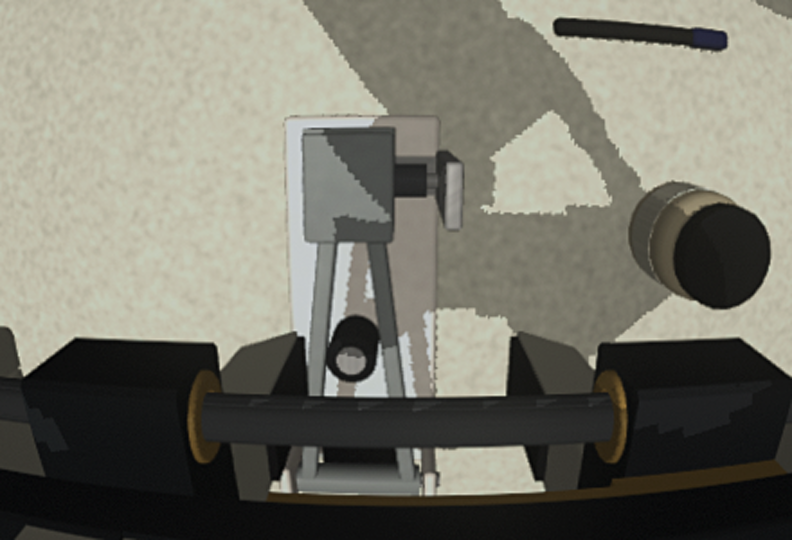

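The fin's top face spans (447,163)-(463,230), centred at (455,197). The coupler cap spans (303,130)-(393,242). The stand is parallel to the tool.

```bash
python3 - <<'E'
from h import *; import pickle
c=pickle.load(open("c5.pkl","rb")); s=1/1.8
f=lambda u,v,z: onz("wrist",60+u*s,60+v*s,z,c)[:2]
print("fin",f(455,197,136),f(454,163,136),f(455,230,136)); print("cap",f(348,185,94))
y=-.2575; print("fin from cap",f(348,185,94)+50*np.array([-np.sin(y),np.cos(y)]))
for q in[((303,130),(303,242)),((393,128),(393,240))]:
    a,b=f(*q[0],94),f(*q[1],94);print(np.arctan2(*(b-a)[::-1]))
E
```

```text
fin [534.9 367.4] [520.7 370.5] [548.9 364.1]
cap [522.2 319.3]
fin from cap [534.9331888  367.65148294]
-0.28456614723573626
-0.25877089196369835
```

Request:
jog_arm --steps '[0.05, -0.03, 0.0288, 0, 0, 0, 0, 0.05, 0, 0, -0.04, 0, 0, 0, 0.05, 0, 0, -0.04, 0, 0, 0, 0.05, 0, 0, -0.03, 0, 0, 0, 0.05, 0, 0, -0.014, 0, 0, 0, 0.05, 0, 0, 0, 0, 0, 0, 0.05, 0, 0, 0, 0, 0, 0]' --newtons 40

```text
time_s: 12.6
ee_pos: [537.2, 364.1, 112.9]
orientation: [3.14, 0.001, 2.882]
ft_force: [0.1, -0.0, 0.7]
gripper_width: 0.545
finger_force: 0.0
```

Request:
jog_arm --steps '[0, 0, 0, 0, 0, 0, 0, 0, 0, 0, 0, 0, 0, 0, 0, 0, 0, 0, 0, 0, 0, 0, 0, 0, 0, 0, 0, 0, 0, 0, 0, 0, 0, 0, 0, 0, 0, 0, 0, 0, 0, 0, 0, 0, 0, 0, 0, 0, 0]'

```text
time_s: 13.3
ee_pos: [536.1, 364.7, 111.7]
orientation: [3.141, -0.0, 2.883]
ft_force: [-0.2, 0.8, 1.1]
gripper_width: 0.085
finger_force: 40.0
```

Request:
jog_arm --steps '[0, 0.0008, 0.0031, 0, 0, 0, 0, 0, 0.0008, 0.0031, 0, 0, 0, 0, 0, 0.0008, 0.0031, 0, 0, 0, 0, 0, 0.0008, 0.0031, 0, 0, 0, 0, 0, 0, 0, 0, 0, 0, 0, 0, 0, 0, 0, 0, 0, 0]'

```text
time_s: 13.9
ee_pos: [539.0, 375.4, 111.5]
orientation: [-3.138, -0.001, 2.883]
ft_force: [-2.2, -7.9, 3.0]
gripper_width: 0.087
finger_force: 40.0
```

Request:
jog_arm --steps '[0, 0.0004, 0.0015, 0, 0, 0, 0, 0, 0, 0, 0, 0, 0, 0, 0, 0.0028, -0.0007, 0.0103, 0.014, 0.0532, 0, 0, 0.0028, -0.0007, 0.0103, 0.014, 0.0532, 0, 0, 0, 0, 0, 0, 0, 0]'

```text
time_s: 14.4
ee_pos: [544.7, 375.0, 131.8]
orientation: [-3.137, -0.116, 2.882]
ft_force: [-7.0, -6.8, -1.7]
gripper_width: 0.085
finger_force: 40.0
```

Request:
jog_arm --steps '[0, 0.0038, -0.001, 0.0099, 0.014, 0.0532, 0, 0, 0.0038, -0.001, 0.0099, 0.014, 0.0532, 0, 0, 0.0049, -0.0013, 0.0094, 0.014, 0.0532, 0, 0, 0.0049, -0.0013, 0.0094, 0.014, 0.0532, 0, 0, 0, 0, 0, 0, 0, 0]'

```text
time_s: 14.9
ee_pos: [562.0, 370.3, 170.1]
orientation: [-3.136, -0.337, 2.881]
ft_force: [-8.3, -7.2, -0.6]
gripper_width: 0.083
finger_force: 40.0
```

Request:
jog_arm --steps '[0, 0.0058, -0.0015, 0.0088, 0.014, 0.0532, 0, 0, 0.0058, -0.0015, 0.0088, 0.014, 0.0532, 0, 0, 0, 0, 0, 0, 0, 0, 0, 0, 0, 0, 0, 0, 0, 0, 0, 0, 0, 0, 0, 0, 0, 0, 0, 0, 0, 0, 0, 0, 0, 0, 0, 0, 0, 0, 0, 0, 0, 0, 0, 0, 0]'

```text
time_s: 15.7
ee_pos: [573.3, 367.9, 187.2]
orientation: [-3.136, -0.444, 2.881]
ft_force: [-5.3, -8.8, -1.7]
gripper_width: 0.085
finger_force: 40.0
```

```bash
python3 - <<'E'
from h import *
o=arm.get_obs(); print(o)
im=arm.snapshot("scene")
cv2.imwrite("pics/s6.png",cv2.convertScaleAbs(cv2.resize(im[150:360,200:480],(800,600),interpolation=cv2.INTER_CUBIC),alpha=1.6))
E
```

```text
{'time_s': 15.7, 'q': array([ 0.3470972 ,  0.9057784 ,  0.72209619,  0.2548948 ,  1.87956812,
       -0.9317866 ]), 'qd': array([ 0.00059404,  0.00030283, -0.00049106, -0.0002433 , -0.00012417,
       -0.0004265 ]), 'joint_torque': array([ 2.92287871e+00, -6.99362683e+01, -2.78044349e+01,  2.63984486e+00,
       -3.65312397e-01, -6.48773485e-02]), 'ee_pos': array([573.33395507, 367.85552649, 187.15262898]), 'orientation': array([-3.13555867, -0.44385157,  2.88102891]), 'ft_force': array([-5.32228291, -8.78494685, -1.65183986]), 'moment': array([-1.03038603,  0.50436201,  0.44932958]), 'finger_force': 39.99954342842102, 'gripper_width': 0.08497948721693319}
```

View pics/s6.png

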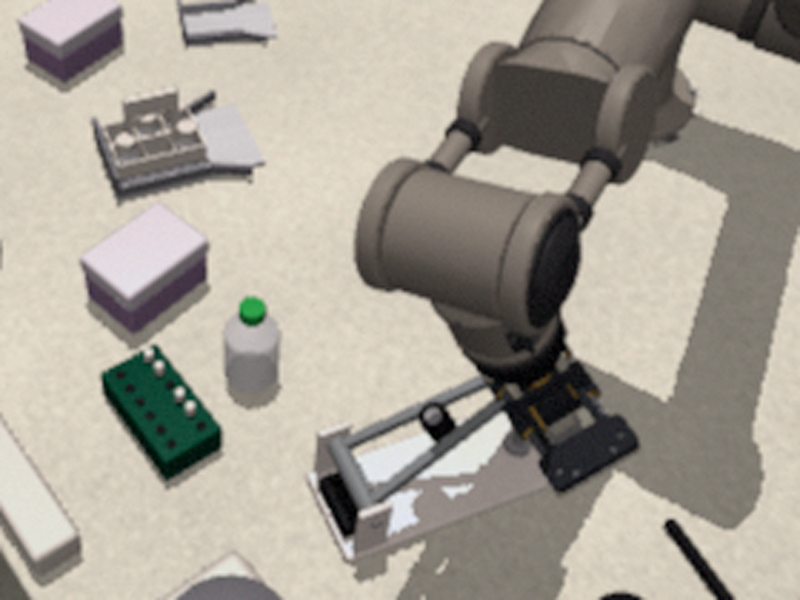

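The arm is held up: the ball is exposed at (518,440) and the sampler arm slants upward into the gripper. The tray is home at (150,140) and the bystanders have not moved. Handing in.

```bash
python3 -c "
from plant import arm
print(arm.hand_in())"
```

```text
the job is handed in; nothing more can be done
None
```

The vial tray is home in the large dock with all four vials standing, and the gripper is holding the sampler arm up by the latch fin at about 0.44 rad (coupler about 8 cm higher, from the arm's pose); the job is handed in but returned no verdict.

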